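# Load the smart meters onto their test-rail carriages

### The arm

A 7-joint arm with a two-finger parallel gripper is mounted at the origin on the work surface. World frame = base frame: x ahead of the robot, y to its left, z up, the work surface at z = 0. Lengths are in mm, angles in rad, forces in N, time in s.
With the tool pointing down it reaches from about 400 to 875 mm from the base axis. Payload 19.3 kg.
Tool frame: the origin (TCP) lies at the very end of the fingers, on their centre line; the grasp point (between the pads) lies 19 mm behind it (grip_point_offset is the z of the grasp point in the tool frame, in mm); z points along the fingers, y is the line along which they close (so a half turn about z gives the same grasp; the last joint's range is limited). The gripper opens to 85 mm and grips with 20 to 120 N. Pads are 22 mm wide; open, the fingers measure 114 mm over their backs; the gripper's body (76 mm by 85 mm) begins 54 mm behind the grasp point. The pads swing forward as they close: fully open they stand 13 mm farther back than shut.
Start: joints at [1.053, 0.521, -0.036, 1.599, 0.021, 1.021, -0.113], TCP at [270.587, -563.38, 231.291] pointing down, gripper open.
Joint ranges: [-2.91, 2.91], [-0.3, 2.13], [-1.5, 1.42], [0.17, 2.43], [-1.26, 4.41], [0.16, 1.93], [-2.52, 2.52]. Speed limits (rad/s): [1.89, 1.89, 2.39, 2.39, 3.01, 3.01, 3.01].

### API

Orientations are given as a 3x3 rotation matrix whose columns are the frame's x, y, z axes.
In Python, from workcell import movep, movel, goto_joints, open_gripper, clamp, wait, inverse_kinematics, read_state, camera, PlanningError, finish_job, grip_point_offset gives the robot as it stands. Calls block until the motion is done:
- movep(position, orientation): joint-space move of the TCP to a pose.
- movel(position, frame=None, max_speed=150, guard=None): straight line of the TCP; frame=None keeps the orientation; max_speed is the mean speed in mm/s. With guard (N) it stops when the force on the tool has changed by that much, and returns True; else False.
- goto_joints(angles): joint-space move.
- open_gripper() and clamp(): open the fingers fully, or close them until they stop; the grip force is fixed at half the most.
- wait(seconds).
- inverse_kinematics(position, orientation): joint angles nearest the present ones, or None.
- read_state(): the state.
- camera(name): name is "scene" or "top" or "wrist"; returns a dict with "image" (384x512x3 uint8, blue, green, red), "range_z" (384x512 float32, mm along the optical axis (not along the pixel's ray), 0 where there is no reading), "fx", "fy", "cx", "cy" (pixels), "cam_to_world" (4x4, takes a point from camera to world coordinates). Camera axes: x right, y up, looking along -z (the intrinsics and any distortion apply to the point x, -y, -z); pixel columns grow to the right and rows downward; lengths in mm; the calibration is good to about 2 mm. The wrist camera is an equidistant fisheye: a pixel r from the principal point sees the ray r / f radians off the axis. A picture is of the moment at which its call begins.
A pose or a line that the arm cannot do raises PlanningError and nothing moves.
- finish_job(): hands the job in; it is judged then, once.
The state is a dict: "time": time; "qpos": joint angles; "qvel": joint speeds; "joint_efforts": joint torques, N m; "eef_pos": TCP position; "tool_rot": TCP orientation; "ft_force": force on the tool from outside, world axes, zero at the start; "torque": the same for the moment, N m; "finger_gap": finger opening in mm; "gripper_force": force on a finger pad.
Only numpy, scipy, OpenCV 4.12 (cv2) and the standard library are available. Lean on these libraries where they do the work, as an engineer would, in place of code of your own. Each camera call takes 0.05 s, during which the arm holds its last target. There are 200 camera calls.

### The job

Load the three smart meters onto the slide carriages on the rail, each onto the carriage whose edge strips match the colour of its head: the blue one first, then the yellow, then the red, finishing each before you start the next. Set each one down upright without dropping it, flat in the channel between the strips, centred on the carriage with its pipe along the rail, and let go. Leave the black coupling, the steel adaptor and the chrome probe where they are.

Things in the scene. Friction and masses are not known exactly. Their poses are not given: they have to be found in the camera images.
- meter_blue: Loose smart meter, about 0.3 kg: grey block 64 long (x), 46 wide (y), 40 mm high, flat underneath, topped by a round blue head 45 mm across, 14 mm high (54 mm in all). A 26 mm thick pipe stub juts 22 mm from each end, axis 20 mm up: 108 mm over all; both ends alike. Origin: centre of underside; x along the pipe, z up. Stands on the bench in a row before the rail, pipe within 0.6 rad of world x.
- meter_yellow: Loose smart meter, about 0.3 kg: grey block 64 long (x), 46 wide (y), 40 mm high, flat underneath, topped by a round yellow head 45 mm across, 14 mm high (54 mm in all). A 26 mm thick pipe stub juts 22 mm from each end, axis 20 mm up: 108 mm over all; both ends alike. Origin: centre of underside; x along the pipe, z up. Stands on the bench in a row before the rail, pipe within 0.6 rad of world x.
- meter_red: Loose smart meter, about 0.3 kg: grey block 64 long (x), 46 wide (y), 40 mm high, flat underneath, topped by a round red head 45 mm across, 14 mm high (54 mm in all). A 26 mm thick pipe stub juts 22 mm from each end, axis 20 mm up: 108 mm over all; both ends alike. Origin: centre of underside; x along the pipe, z up. Stands on the bench in a row before the rail, pipe within 0.6 rad of world x.
- carriage_blue: Aluminium carriage clamped on the rail, immobile. Flat deck 130 mm along the rail (y), 96 mm across (x), upper face 50 mm above the bench. Blue strips 14 mm wide, 4 mm high on both long edges leave a flat channel 66 mm wide for a meter; ends open. Origin: centre of the deck's upper face, z up. Carriages 160 to 220 mm apart, any order; rail 25 mm high, within 0.12 rad of world y.
- carriage_yellow: Aluminium carriage clamped on the rail, immobile. Flat deck 130 mm along the rail (y), 96 mm across (x), upper face 50 mm above the bench. Yellow strips 14 mm wide, 4 mm high on both long edges leave a flat channel 66 mm wide for a meter; ends open. Origin: centre of the deck's upper face, z up. Carriages 160 to 220 mm apart, any order; rail 25 mm high, within 0.12 rad of world y.
- carriage_red: Aluminium carriage clamped on the rail, immobile. Flat deck 130 mm along the rail (y), 96 mm across (x), upper face 50 mm above the bench. Red strips 14 mm wide, 4 mm high on both long edges leave a flat channel 66 mm wide for a meter; ends open. Origin: centre of the deck's upper face, z up. Carriages 160 to 220 mm apart, any order; rail 25 mm high, within 0.12 rad of world y.
- coupling: Bystander: loose black plastic pipe coupling standing upright on the bench in the row of meters, 48 mm across, 48 mm high. Origin: centre of the underside, z up.
- adaptor: Bystander: loose stainless threaded adaptor standing upright in the row of meters, hexagon foot 42 mm across and 16 mm high, thread 28 mm across above it, 42 mm high in all. Origin: centre of the underside, z up.
- probe: Bystander: loose chrome temperature probe lying on the bench beyond the rail, about 165 mm long (own x), 22 mm wide and high. Origin: underside, near the middle; x along the probe.

How it is judged:
By the outcome, as a careful person would: the job done as asked, in the order asked, and still so for the second after the job is handed in, with the robot touching nothing.
It also fails if it takes over 88 s, if anything falls off the work surface, if the arm or the gripper's body presses on something with over 40 N, if the wrist force passes 120 N, or if a joint passes its speed limit or range.

## Working session

There is one attempt and no reset: what is moved stays moved. The work goes in short steps, each a Python script; the robot and the scene stay as the last script left them, time stands still between calls to the robot, and variables do not carry over. Pictures are saved under pics/ and viewed, at most 14 in all, crops included, and the job is handed in when it is done.

```bash
ls; mkdir -p pics
python3 - <<'E'
from workcell import *
import cv2,numpy as np
for n in ("scene","top"):
    c=camera(n); cv2.imwrite(f"pics/{n}0.png",c["image"]); np.savez(f"{n}0.npz",**c)
    print(n,c["fx"],c["fy"],c["cx"],c["cy"],np.round(c["cam_to_world"],3).tolist(),[k for k in c])
s=read_state();print(s["time"],s["tool_rot"],s["finger_gap"],grip_point_offset)
E
```

```text
pics
scene 356.3265810856253 356.3265810856253 257.05109828777927 187.52366908899182 [[0.357, -0.724, 0.59, 1156.064], [0.934, 0.269, -0.234, -228.588], [0.011, 0.635, 0.773, 792.886], [0.0, 0.0, 0.0, 1.0]] ['image', 'range_z', 'fx', 'fy', 'cx', 'cy', 'cam_to_world']
top 449.824402714218 449.824402714218 263.8763251816915 193.83437358874633 [[0.009, 0.987, -0.16, 451.437], [-1.0, 0.009, 0.002, 5.085], [0.003, 0.16, 0.987, 1037.879], [0.0, 0.0, 0.0, 1.0]] ['image', 'range_z', 'fx', 'fy', 'cx', 'cy', 'cam_to_world']
0.1 [[ 9.01404740e-01  4.32977223e-01 -4.68203102e-04]
 [ 4.32977472e-01 -9.01404344e-01  8.46431943e-04]
 [-5.55545586e-05 -9.65699161e-04 -9.99999532e-01]] 85.45844411795126 -18.700000000000003
```

View pics/top0.png

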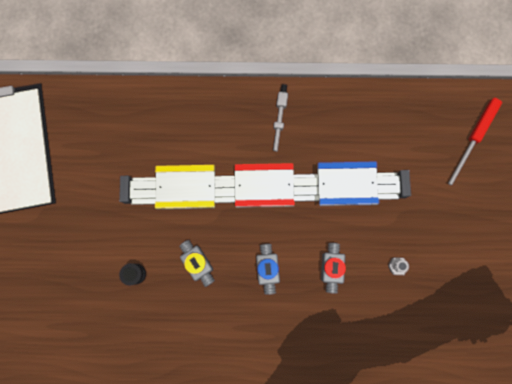

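View pics/scene0.png

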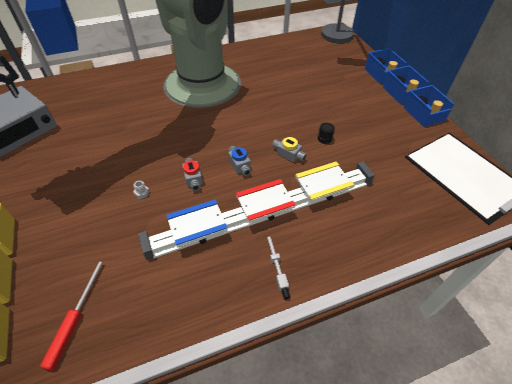

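The top view shows the carriages left to right as yellow (185,187), red (265,185) and blue (348,184). Below them are the meters: yellow (195,263), blue (268,268) and red (335,267). The coupling is at (132,273) and the adaptor at (400,266). The scene view agrees, with the probe lying beyond the rail.

```bash
cat > h.py <<'E'
import numpy as np, cv2
from workcell import *
HSV={"blue":[(100,120,50),(125,255,255)],"yellow":[(22,120,80),(38,255,255)],"red":[(0,150,70),(8,255,255)]}
def rays(c,px,fish=False):
    px=np.asarray(px,float).reshape(-1,2)
    u=(px-[c["cx"],c["cy"]])/[c["fx"],c["fy"]]
    if fish:
        th=np.linalg.norm(u,axis=1,keepdims=True); th=np.maximum(th,1e-9)
        d=np.c_[u/th*np.sin(th),np.cos(th)]
    else: d=np.c_[u,np.ones(len(u))]
    return d*[1,-1,-1]
def cast(c,px,z,fish=False):
    M=np.asarray(c["cam_to_world"]); d=rays(c,px,fish)@M[:3,:3].T
    return M[:3,3]+d*((z-M[2,3])/d[:,2])[:,None]
def cloud(c,fish=False):
    h,w=c["range_z"].shape; px=np.stack(np.meshgrid(np.arange(w),np.arange(h)),-1).reshape(-1,2)
    d=rays(c,px,fish); z=c["range_z"].reshape(-1)
    with np.errstate(all="ignore"): P=d/(-d[:,2:])*z[:,None]
    M=np.asarray(c["cam_to_world"]); W=P@M[:3,:3].T+M[:3,3]; W[z<=0]=np.nan
    return W.reshape(h,w,3)
def cmask(c,col):
    return cv2.inRange(cv2.cvtColor(c["image"],cv2.COLOR_BGR2HSV),*[np.array(v) for v in HSV[col]])
def contours(c,col,amin=25):
    k=[q for q in cv2.findContours(cmask(c,col),cv2.RETR_EXTERNAL,cv2.CHAIN_APPROX_NONE)[0] if cv2.contourArea(q)>amin]
    return [q.reshape(-1,2) for q in k]
def outline(c,col,fish=False):  # [(contour on z=54, centre, long, short, angle of long side)]
    out=[]
    for q in contours(c,col):
        P=cast(c,q,54,fish)[:,:2].astype(np.float32); (ctr,_,_)=cv2.minAreaRect(P)
        b=cv2.boxPoints(cv2.minAreaRect(P)); e=[b[1]-b[0],b[2]-b[1]]; e.sort(key=np.linalg.norm)
        out.append((P,np.array(ctr),np.linalg.norm(e[1]),np.linalg.norm(e[0]),np.arctan2(e[1][1],e[1][0])))
    return out
def wrap(a): return (a+np.pi/2)%np.pi-np.pi/2   # to (-pi/2, pi/2]
def rot(yaw):  # tool down, tool x at yaw
    c,s=np.cos(yaw),np.sin(yaw); return np.array([[c,s,0],[s,-c,0],[0,0,-1.]])
E
python3 - <<'E'
from h import *
np.set_printoptions(precision=3,suppress=True)
for n in ("top","scene"):
    c=dict(np.load(n+"0.npz")); W=cloud(c)
    for col in HSV:
        o=outline(c,col)
        o=[k for k in o if 250<k[1][0]<750 and abs(k[1][1])<400]
        for P,ctr,l,s,a in o: print(n,col,ctr,round(l,1),round(s,1),round(wrap(a),3))
        for P,ctr,l,s,a in o:
            if l<70:
                m=(np.linalg.norm(W[...,:2]-ctr,axis=2)<75)&(W[...,2]>9)&(W[...,2]<70)
                Q=W[m][:,:2].astype(np.float32); r=cv2.minAreaRect(Q); _,_,v=np.linalg.svd(Q-Q.mean(0),full_matrices=False)
                print("   body",m.sum(),r,"pca",wrap(np.arctan2(v[0,1],v[0,0])), np.nanmedian(W[m][:,2]),np.nanmax(W[m][:,2]))
E
```

```text
top blue [447.025  -5.246] 42.5 41.0 0.798
top blue [ 597.467 -184.899] 128.5 11.2 -1.562
top blue [ 678.96  -182.118] 130.1 11.5 -1.561
   body 829 ((448.0052490234375, -5.202993392944336), (108.42767333984375, 45.885372161865234), 5.406594276428223) pca 0.10174942 40.49051862178749 60.037705704417704
top yellow [457.966 152.041] 43.6 43.3 -0.297
top yellow [585.776 178.392] 130.1 14.6 -1.541
top yellow [667.835 181.4  ] 131.8 14.9 -1.539
   body 870 ((458.8587646484375, 153.041015625), (108.59786224365234, 46.48462677001953), 34.91524124145508) pca 0.5981461 40.07321968655776 59.55308184904118
top red [ 451.52  -152.073] 43.7 43.0 0.791
top red [591.267   3.003] 132.5 11.2 -1.562
top red [674.353   4.802] 132.3 15.3 -1.539
   body 884 ((451.2358703613281, -149.9525909423828), (46.998958587646484, 107.98294830322266), 86.91788482666016) pca -0.06131375 40.179663465208534 59.749690222436925
scene blue [ 678.851 -182.945] 128.2 13.8 -1.545
scene blue [ 598.881 -184.87 ] 128.7 15.3 -1.54
scene blue [453.306  -7.617] 53.4 41.0 -0.32
   body 466 ((449.5927734375, -5.59455680847168), (112.18013000488281, 46.51966094970703), 6.327770233154297) pca 0.20148611 37.669657711173556 57.87104123264908
scene yellow [668.623 179.588] 129.6 14.3 -1.541
scene yellow [588.367 177.373] 130.5 15.9 -1.542
scene yellow [464.546 150.01 ] 52.7 42.2 -0.411
   body 504 ((458.9482116699219, 151.4720916748047), (110.15663146972656, 47.52779769897461), 34.28211975097656) pca 0.657915 36.22648959451783 58.33230987485729
scene red [673.475   3.758] 129.4 13.6 -1.541
scene red [592.347   1.272] 133.8 17.1 -1.538
scene red [ 456.237 -152.047] 54.1 45.9 -0.524
   body 456 ((452.297119140625, -151.14553833007812), (45.80311965942383, 110.6326904296875), 87.45967864990234) pca -0.044292927 38.98760225314851 56.859951806812205
```

```bash
cat >> h.py <<'E'
def best(p,yaw):
    q0=np.array(read_state()["qpos"]); opts=[]
    for y in (wrap(yaw),wrap(yaw)+np.pi,wrap(yaw)-np.pi):
        q=inverse_kinematics(list(p),rot(y))
        if q is not None: opts.append((np.abs(np.array(q)-q0).max(),y,np.round(q,2)))
    return sorted(opts,key=lambda t:t[0])
E
python3 - <<'E'
from h import *
np.set_printoptions(precision=3,suppress=True)
G=dict(blue=(447.8,-5.3,.0944),yellow=(458.9,152.5,.609),red=(451.5,-150.8,-.0538))
P=dict(blue=(638.2,-183.7),yellow=(627,179.6),red=(632.8,3.5))
for k in G:
    print(k,best((*G[k][:2],12),G[k][2])); print("  place",best((*P[k],62),-1.5394))
b=best((*G["blue"][:2],150),G["blue"][2])
movep([*G["blue"][:2],150],rot(b[0][1]))
c=camera("wrist"); cv2.imwrite("pics/w1.png",c["image"]); np.savez("w1.npz",**c)
s=read_state();print(s["time"],s["eef_pos"],s["ft_force"],c["cam_to_world"],c["fx"],c["cx"],c["cy"])
E
```

```text
blue [(np.float64(0.9140203529077124), 3.2359926535897934, array([ 0.28,  0.69, -0.52,  2.17,  0.78,  0.47,  0.8 ])), (np.float64(0.9140203529077127), -3.047192653589793, array([ 0.28,  0.69, -0.52,  2.17,  0.78,  0.47,  0.8 ])), (np.float64(1.56199039409031), 0.09440000000000004, array([-0.09,  0.65, -0.04,  2.19,  0.08,  0.3 , -1.67]))]
  place [(np.float64(0.6677781384668753), 1.602192653589793, array([ 0.39,  0.8 , -0.31,  1.59,  0.3 ,  0.8 , -0.02])), (np.float64(0.6677781384668753), -4.680992653589794, array([ 0.39,  0.8 , -0.31,  1.59,  0.3 ,  0.8 , -0.02])), (np.float64(2.401119626220046), -1.5394, array([-0.1 ,  0.85,  0.48,  1.62, -0.5 ,  0.8 , -2.51]))]
yellow [(np.float64(0.9956527478732055), 3.750592653589793, array([ 0.19,  0.84, -0.87,  2.07,  1.02,  0.74,  0.83])), (np.float64(0.9956527478732055), -2.532592653589793, array([ 0.19,  0.84, -0.87,  2.07,  1.02,  0.74,  0.83])), (np.float64(1.6883773775466588), 0.609, array([-0.24,  0.68, -0.26,  2.09,  0.42,  0.41, -1.8 ]))]
  place [(np.float64(1.1200510134220651), 1.602192653589793, array([-0.07,  0.81, -0.47,  1.62,  
[... 463 characters left out ...]
 (np.float64(1.3491342295022437), -0.05380000000000007, array([ 0.21,  0.67, -0.02,  2.12,  0.04,  0.35, -1.46]))]
  place [(np.float64(0.8346685416177974), 1.602192653589793, array([ 0.22,  0.78, -0.49,  1.68,  0.48,  0.8 , -0.45])), (np.float64(0.8346685416177979), -4.680992653589794, array([ 0.22,  0.78, -0.49,  1.68,  0.48,  0.8 , -0.45])), (np.float64(2.4042173087335095), -1.5394, array([-0.58,  0.92,  0.8 ,  1.72, -0.84,  0.87, -2.52]))]
2.2667 [447.964  -5.99  149.975] [ 0.304 -0.129  0.212] [[ -0.091  -0.945  -0.316 367.931]
 [  0.996  -0.087  -0.028 -13.31 ]
 [ -0.001  -0.317   0.949 293.96 ]
 [  0.      0.      0.      1.   ]] 297.3186396354542 255.01510270583935 189.09086146412017
```

View pics/w1.png

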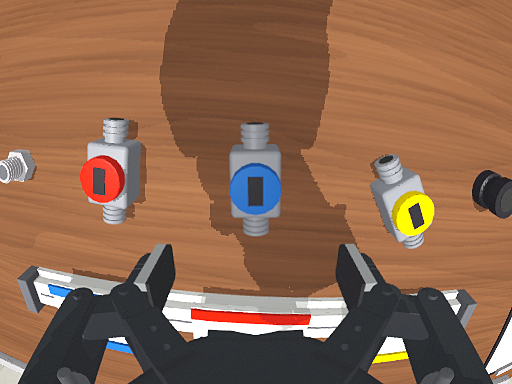

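The wrist view shows the blue meter centred between the fingers at (255,188). The red meter is at (102,180) and the yellow at (415,213), and the descent path is clear.

```bash
cat >> h.py <<'E'
def body(c,ctr,fish=True,zlo=9,zhi=70,r=70):  # footprint rect of the points above zlo near ctr -> centre, sides, yaw of long side
    W=cloud(c,fish); m=(np.linalg.norm(W[...,:2]-np.array(ctr[:2]),axis=2)<r)&(W[...,2]>zlo)&(W[...,2]<zhi)
    rc=cv2.minAreaRect(W[m][:,:2].astype(np.float32)); b=cv2.boxPoints(rc); e=sorted([b[1]-b[0],b[2]-b[1]],key=np.linalg.norm)
    return np.array(rc[0]),np.linalg.norm(e[1]),np.linalg.norm(e[0]),wrap(np.arctan2(e[1][1],e[1][0])),m.sum()
H=11  # TCP above the meter's underside in the grasp
def pick(x,y,yaw):
    T=rot(best((x,y,H),yaw)[0][1])
    movel([x,y,90],T,250); g=movel([x,y,H],T,120,guard=20)
    f0=np.array(read_state()["ft_force"]); clamp(); s=read_state()
    print("guard",g,"gap",s["finger_gap"],"grip",s["gripper_force"],"eef",s["eef_pos"],"dF",np.array(s["ft_force"])-f0)
    movel([x,y,H+20],None,80); movel([x,y,140],None,250)
    s=read_state(); print("lifted t",s["time"],"gap",s["finger_gap"],"dF",np.array(s["ft_force"])-f0)
E
python3 - <<'E'
from h import *
np.set_printoptions(precision=3,suppress=True)
c=dict(np.load("w1.npz"))
print("wrist",body(c,(447.8,-5.3)),"\nred",body(c,(451.5,-150.8))[:4],"\nyel",body(c,(458.9,152.5))[:4])
b=body(c,(447.8,-5.3)); x,y=(b[0]+[447.8,-5.3])/2; yaw=(b[3]+.0944)/2
print(x,y,yaw)
assert abs(b[1]-108)<5 and abs(b[3]-.0944)<.06 and np.hypot(*(b[0]-[447.8,-5.3]))<5
pick(x,y,yaw)
c=camera("wrist"); cv2.imwrite("pics/w2.png",c["image"]); np.savez("w2.npz",**c)
E
```

```text
wrist (array([448.57 ,  -6.198]), np.float32(107.758606), np.float32(45.268764), np.float32(0.10360992), np.int64(4564)) 
red (array([ 451.909, -150.17 ]), np.float32(108.757416), np.float32(45.87984), np.float32(-0.056719303)) 
yel (array([460.02 , 151.265]), np.float32(109.4166), np.float32(46.11596), np.float32(0.5873705))
448.1850646972656 -5.749211692810059 0.09900496
guard False gap 45.249391703632504 grip 59.82135593891144 eef [448.452  -5.963  11.586] dF [-2.729 -1.661 14.119]
lifted t 4.925 gap 45.121751979351885 dF [-0.903  0.111 -3.317]
```

View pics/w2.png

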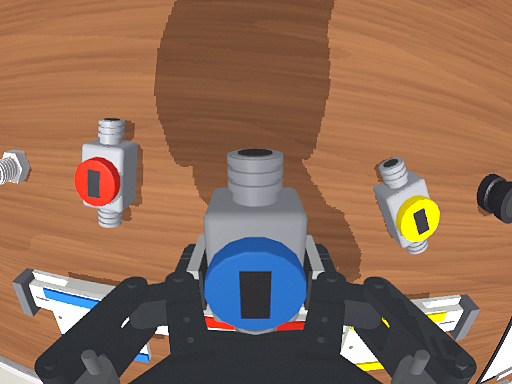

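The blue meter is held square between the pads with its head at (255,283). Next I'll measure its pose in the hand and move above the blue carriage.

```bash
cat >> h.py <<'E'
def inhand(c,col,s):  # head top centre relative to TCP, in the tool frame
    W=cloud(c,True); m=(cmask(c,col)>0)&(np.linalg.norm(W[...,:2]-np.array(s["eef_pos"][:2]),axis=2)<60)
    zt=np.percentile(W[m][:,2],90); m&=W[...,2]>zt-4
    (xy,r)=cv2.minEnclosingCircle(W[m][:,:2].astype(np.float32))
    return np.array(s["tool_rot"]).T@(np.array([*xy,zt])-s["eef_pos"]),r
RAIL=-1.5394
def over(x,y,z=150):
    movep([x,y,z],rot(best((x,y,z),RAIL)[0][1]))
def place(x,y):
    movel([x,y,50+H+12],None,200); g=movel([x,y,50+H-1.5],None,25,guard=6)
    s=read_state(); print("touch",g,s["eef_pos"],s["ft_force"]); 
    open_gripper(); wait(.2); movel([x,y,150],None,150); s=read_state(); print("t",s["time"],s["finger_gap"])
E
python3 - <<'E'
from h import *
np.set_printoptions(precision=3,suppress=True)
print(inhand(dict(np.load("w2.npz")),"blue",read_state()))
over(638.4,-183.7,170)
s=read_state(); c=camera("wrist"); cv2.imwrite("pics/w3.png",c["image"]); np.savez("w3.npz",**c)
print(s["time"],s["eef_pos"],inhand(c,"blue",s),s["finger_gap"])
for o in outline(c,"blue",True): print(o[1:])
E
```

```text
(array([  0.854,  -1.78 , -44.814]), 57.99345016479492)
6.0 [ 637.59  -182.308  168.732] (array([  0.728,   0.72 , -44.185]), 22.68136978149414) 44.97252331818846
(array([ 641.1  , -301.227]), np.float32(126.444954), np.float32(114.91927), np.float32(-1.1622015))
(array([ 679.318, -163.651]), np.float32(92.23145), np.float32(14.505377), np.float32(-1.5403574))
(array([ 599.001, -163.476]), np.float32(86.03216), np.float32(14.211994), np.float32(-1.5410066))
```

View pics/w3.png

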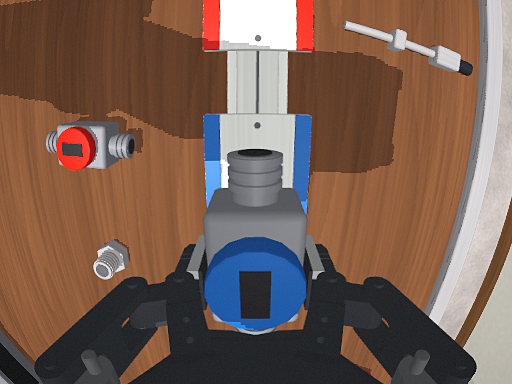

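The wrist view shows the blue meter over the blue carriage, lined up with its strips (left edge x≈212, right edge x≈303). The strips agree with the earlier estimate to about 1 mm, so I'll place it.

Run:
```python
from h import *
np.set_printoptions(precision=3,suppress=True)
movel([639.0,-183.7,110],None,200); place(639.0,-183.7)
c=camera("wrist"); cv2.imwrite("pics/w4.png",c["image"])
print("placed",body(c,(639,-183.7),zlo=58,zhi=120))
b=best((459.4,151.9,150),.598)
movep([459.4,151.9,150],rot(b[0][1])); c=camera("wrist"); np.savez("w5.npz",**c); cv2.imwrite("pics/w5.png",c["image"])
t=camera("top"); np.savez("top1.npz",**t); print("top placed",body(t,(639,-183.7),False,58,120))
print("yellow",body(c,(459.4,151.9)),body(t,(459,152),False),read_state()["time"])
```

```text
touch True [ 639.134 -183.753   61.692] [-2.254  0.173  8.878]
t 8.7417 85.57594660251168
placed (array([ 640.032, -182.897]), np.float32(109.05842), np.float32(45.46574), np.float32(-1.5378323), np.int64(6743))
top placed (array([ 637.276, -179.486]), np.float32(114.667854), np.float32(87.61485), np.float32(1.5348803), np.int64(944))
yellow (array([459.788, 152.397]), np.float32(108.24895), np.float32(45.103214), np.float32(0.5926796), np.int64(4571)) (array([0., 0.]), np.float32(0.0), np.float32(0.0), np.float32(0.0), np.int64(0)) 10.3083
```

View pics/w4.png

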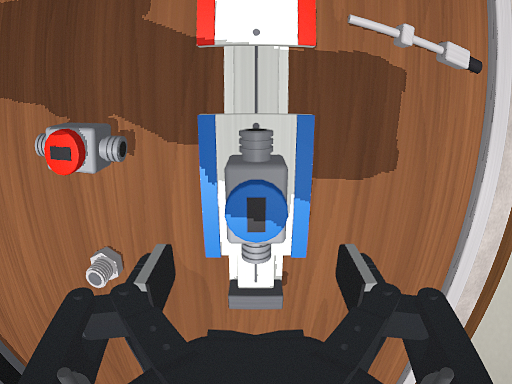

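The blue meter sits upright between the blue strips, centred to within about 1 mm. Yellow is next.

```bash
cat >> h.py <<'E'
def strips(c,col):  # centre line of the carriage in the wrist view: mid x at y, far end y
    o=[k for k in outline(c,col,True) if k[2]>50 and k[3]<20]
    for k in o: print("  strip",k[1:],"ymax",k[0][:,1].max())
E
python3 - <<'E'
from h import *
np.set_printoptions(precision=3,suppress=True)
pick(459.5,152.3,.598)
over(627.7,179.2,170); wait(.3)
s=read_state(); c=camera("wrist"); cv2.imwrite("pics/w6.png",c["image"])
print(s["time"],s["eef_pos"],s["finger_gap"],inhand(c,"yellow",s)); strips(c,"yellow")
E
```

```text
guard False gap 45.16029819183759 grip 60.621371269226074 eef [459.762 152.314  11.612] dF [-2.32  -3.16  11.926]
lifted t 12.9667 gap 44.95770970529534 dF [ 0.098 -0.533 -4.714]
14.2917 [627.518 179.225 170.149] 44.95809661385 (array([  0.68 ,  -0.851, -44.052]), 22.786334991455078)
  strip (array([589.273, 159.103]), np.float32(88.50378), np.float32(14.7459955), np.float32(-1.5389644)) ymax 203.12173
  strip (array([669.947, 162.159]), np.float32(91.4729), np.float32(14.560657), np.float32(-1.5418711)) ymax 208.08116
```

View pics/w6.png

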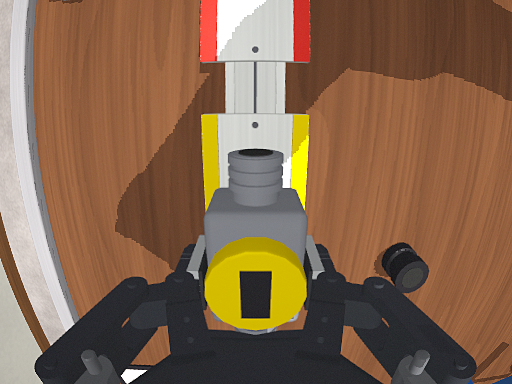

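The yellow meter is held over the yellow carriage, aligned between its strips (x≈210 and x≈300). I'll place it, then look at it and at the red meter.

Run:
```python
from h import *
np.set_printoptions(precision=3,suppress=True)
X,Y=628.3,180.0
movel([X,Y,110],None,200); place(X,Y)
c=camera("wrist"); cv2.imwrite("pics/w7.png",c["image"]); print("placed",body(c,(X,Y),zlo=58,zhi=120)); strips(c,"yellow")
b=best((451.7,-150.5,150),-.055); print(b[0])
movep([451.7,-150.5,150],rot(b[0][1])); wait(.3); c=camera("wrist"); cv2.imwrite("pics/w8.png",c["image"])
print("red",body(c,(451.7,-150.5)),read_state()["time"])
```

```text
touch True [628.46  179.928  61.73 ] [-1.655 -1.913 10.471]
t 17.0333 85.44813609738257
placed (array([629.475, 179.305]), np.float32(109.8142), np.float32(45.755535), np.float32(-1.5447273), np.int64(6749))
  strip (array([588.783, 179.934]), np.float32(131.08037), np.float32(15.029854), np.float32(-1.5415739)) ymax 245.30653
  strip (array([669.205, 182.332]), np.float32(130.98436), np.float32(14.795917), np.float32(-1.5420297)) ymax 247.97118
(np.float64(0.9968208864733938), -3.196592653589793, array([ 0.82,  0.52, -0.82,  2.03,  0.52,  0.81,  1.21]))
red (array([ 452.14 , -151.137]), np.float32(107.89502), np.float32(45.325157), np.float32(-0.08081877), np.int64(4574)) 18.8333
```

View pics/w7.png

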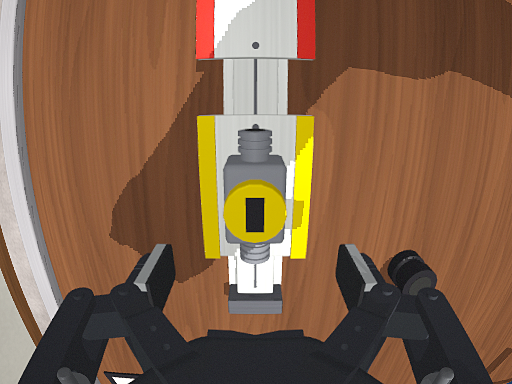

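The yellow meter is upright and centred, within about 2 mm along the rail. Now the red.

Run:
```python
from h import *
np.set_printoptions(precision=3,suppress=True)
pick(451.9,-150.8,-.065)
over(632.9,3.2,170); wait(.3)
s=read_state(); c=camera("wrist"); cv2.imwrite("pics/w9.png",c["image"])
print(s["time"],s["eef_pos"],s["tool_rot"][1][0],s["finger_gap"],inhand(c,"red",s)); strips(c,"red")
```

```text
guard False gap 44.86311740748716 grip 60.407549142837524 eef [ 452.103 -151.044   11.589] dF [-3.706 -0.329 13.221]
lifted t 21.4917 gap 44.964368521996214 dF [-0.218 -0.029 -2.987]
22.975 [632.824   2.759 170.117] -0.9995347849085507 45.229567293340594 (array([  0.64 ,  -1.21 , -44.076]), 22.69493293762207)
  strip (array([594.621, -17.829]), np.float32(89.40336), np.float32(14.798431), np.float32(-1.5427299)) ymax 26.663534
  strip (array([675.428, -14.345]), np.float32(91.47686), np.float32(14.711054), np.float32(-1.5467101)) ymax 31.540464
```

View pics/w9.png

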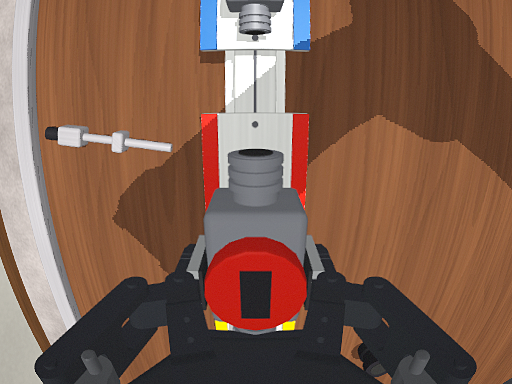

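The red meter is over the red carriage, centred between its strips (x≈210 and x≈300). I'll place it, retreat and take a final check.

Run:
```python
from h import *
np.set_printoptions(precision=3,suppress=True)
X,Y=633.5,4.2
movel([X,Y,110],None,200); place(X,Y)
c=camera("wrist"); print("placed",body(c,(X,Y),zlo=58,zhi=120)); strips(c,"red")
movel([X,Y,230],None,200); movep([450,-300,300],rot(best((450,-300,300),-.5)[0][1])); wait(.5)
t=camera("top"); s=camera("scene"); cv2.imwrite("pics/top2.png",t["image"][120:320,100:430].repeat(2,0).repeat(2,1)); cv2.imwrite("pics/scene2.png",s["image"][100:310,110:390].repeat(2,0).repeat(2,1))
for n,p in dict(blue=(639,-183.5),yellow=(628.3,180),red=(633.5,4)).items(): print(n,body(t,p,False,66,120),body(s,p,False,66,120))
print(read_state()["time"])
```

```text
touch True [633.635   4.08   61.691] [-2.899 -1.902 10.334]
t 25.7167 85.46114382994848
placed (array([634.642,   3.04 ]), np.float32(108.844376), np.float32(45.792072), np.float32(-1.5420806), np.int64(6764))
  strip (array([593.948,   2.887]), np.float32(131.63988), np.float32(14.912671), np.float32(-1.5420135)) ymax 68.54941
  strip (array([674.731,   5.287]), np.float32(131.57318), np.float32(15.275637), np.float32(-1.5385609)) ymax 71.259575
blue (array([ 638.66 , -181.819]), np.float32(107.81503), np.float32(46.712055), np.float32(-1.5364143), np.int64(920)) (array([ 639.662, -183.151]), np.float32(108.12837), np.float32(47.97939), np.float32(-1.5515039), np.int64(749))
yellow (array([628.19 , 179.496]), np.float32(108.014595), np.float32(47.089287), np.float32(-1.5258586), np.int64(917)) (array([628.658, 178.872]), np.float32(108.77106), np.float32(47.14357), np.float32(-1.5447366), np.int64(596))
red (array([632.706,   4.747]), np.float32(106.7364), np.float32(45.974586), np.float32(-1.5572013), np.int64(895)) (array([634.214,   3.305]), np.float32(108.29508), np.float32(47.527733), np.float32(-1.5698788), np.int64(673))
28.275
```

View pics/top2.png

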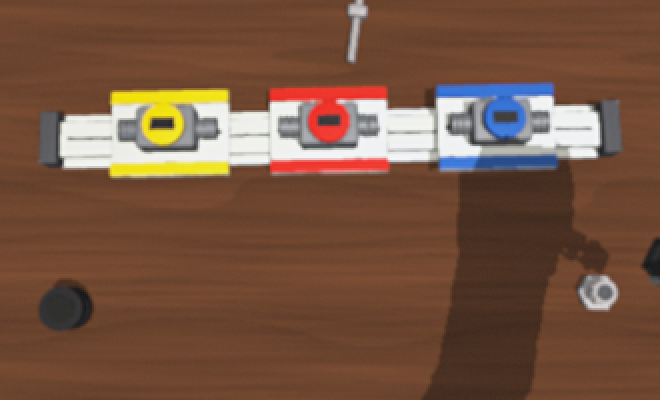

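View pics/scene2.png

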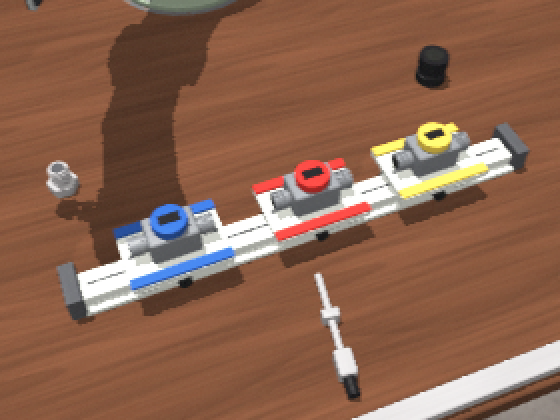

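Both views show the three meters upright in their matching channels (top-view crop: yellow (165,125), red (328,122), blue (503,120)). The coupling, adaptor and probe haven't moved, and the robot is clear.

```bash
python3 -c "
from workcell import *
print(finish_job())"
```

```text
the job is handed in; nothing more can be done
None
```

The blue, yellow and red meters were loaded in that order onto their matching carriages, each upright and within about 2 mm of centre; the coupling, adaptor and probe were left alone, and the job was handed in at about 28 s.

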